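# Fetch the fuse carrier from behind the sliding door

## Robot

A 6-joint arm with a two-finger parallel gripper is mounted at the origin on the work surface. World frame = base frame: x ahead of the robot, y to its left, z up, the work surface at z = 0. Lengths are in mm, angles in rad, forces in N, time in s.
With the tool pointing down it reaches from about 400 to 925 mm from the base axis. Payload 12.5 kg.
Tool frame: the origin (TCP) lies midway between the tips of the shut fingers; the grasp point (between the pads) lies 19 mm behind it; z points along the fingers, y is the line along which they close (so a half turn about z gives the same grasp; the last joint's range is limited). The gripper opens to 95 mm and grips with 3 to 60 N. Pads are 20 mm wide; open, the fingers measure 119 mm over their backs; the gripper's body (75 mm by 180 mm) begins 59 mm behind the grasp point.
Start: joints at [-1.416, 0.491, 1.559, -0, 1.092, -0.106], TCP at [161.181, -603.877, 214.661] pointing down, gripper open.
Joint ranges: [-3.1, 3.1], [-0.84, 2.19], [0.05, 2.79], [-1.13, 4.28], [0.06, 2.93], [-2.69, 2.69]. Speed limits (rad/s): [2.22, 2.22, 2.79, 3.14, 3.14, 3.14].

## Interface

Orientations are given as [roll, pitch, yaw] about the fixed x, y, z axes, in that order (R = Rz(yaw) Ry(pitch) Rx(roll)).
In Python, from cell import state, read_camera, camera_info, env gives the robot as it stands.
- The arm moves only by the tool move_arm, never from a script. Its argument "commands" is a list of rows, each a list of 3 entries, a list of its own where there are three numbers: the shift along the world's x, y, z in cm, then the turn, a rotation vector about the world's x, y, z in degrees, then the opening, from 0 (shut) to 1 (fully open). A call has 1 to 10 rows; each row shifts and turns the commanded pose from where the row before left it; what a row does not reach is not made up. A row lasts 1/10 s, in which the tool goes at most 50 mm and 8.59 degrees, less where a joint would pass 70% of its speed; a pose out of reach is approached as far as the arm can. A call with a gripper value outside its range is refused whole. The fingers move at their own pace and stop on an object; the grip force is fixed at half the most. Time passes only in rows, so rows that do not move let the fingers close. It gives the time, the measured TCP pose, the force, the opening and the grip force at its end, in the units of the state.
- state(): the state, without advancing time (a new reading comes with each control period).
- read_camera(name): name is "scene" or "side" or "wrist"; returns the picture (400x640x3 uint8, blue, green, red); there is no depth.
- camera_info(name): a dict with "K" (3x3 intrinsics, pixels), "cam_to_world" (4x4, takes a point from camera to world coordinates). Camera axes: x right, y down, z forward; pixel columns grow to the right and rows downward; lengths in mm; the calibration is good to about 2 mm. A picture is of the moment at which its call begins: read the wrist's pose just before it. camera_info takes no time and is no camera call; for the wrist camera it gives the pose at the moment of the call.
- env.job_done(): hands the job in; it is judged then, once.
The state is a dict: "t": time; "joints": joint angles; "qvel": joint speeds; "tau": joint torques, N m; "eef_pos": TCP position; "tcp_rot": TCP orientation; "ft_force": force on the tool from outside, world axes, zero at the start; "moment": the same for the moment, N m; "opening": opening from 0.0 (shut) to 1.0 (fully open); "grip_force": force on a finger pad.
Only numpy, scipy, OpenCV 4.12 (cv2) and the standard library are available. Lean on these libraries where they do the work, as an engineer would, in place of code of your own. Each camera call takes 0.05 s, during which the arm holds its last target. There are 200 camera calls.

## Task

The white ceramic fuse carrier stands in one bay of the low grey case, behind one of its two clear sliding doors. Slide that door all the way past the other one, take the carrier out and stand it upright on the floor of the green tier without dropping it, then slide the door fully shut again so that both doors are closed. Leave the padlock in the other bay and the other things on the ledge where they are.

Things in the scene. Friction and masses are not known exactly. Their poses are not given: they have to be found in the camera images.
- case: Low grey case, fixed, 200 deep (x) x 380 wide (y); origin under its centre. x points from its low front (robot side) to its back, y to the robot's left, z up; place and yaw vary, left or right of the green tier. The top slopes up 10 degrees, from 83 mm high (track included) in front to 118 mm at the back; both doors lie in that slope and slide along the case's y. A 64 mm high wall at y = 0 parts the two bays.
- left_bay (a point): Centre of the floor of the case's left bay (case y = +122 mm), 30 mm above the ledge, under the left door. The carrier stands near the middle of one bay, the padlock lies in the other.
- right_bay (a point): Centre of the floor of the case's right bay (case y = -122 mm), 30 mm above the ledge, under the right door.
- left_door (a joint): Clear door over the left bay (+y), with the red pull, in the outer (upper) track. Travel in m: 0 = shut, 0.133 = fully open, at a stop; it opens towards the case's -y, over the right door. Panel 186 x 195 x 5 mm, 1.5 N of friction, stays where it is left. Fully open, it uncovers the case from y = 52 to 185 mm.
- right_door (a joint): Clear door over the right bay (-y), blue pull, inner (lower) track, 12 mm below the other. Travel in m: 0 = shut, 0.133 = fully open, at a stop; opens towards the case's +y, beneath the left door, until its pull is 18 mm from the left door's edge. Size and friction as the left door. Fully open, it uncovers the case from y = -52 to -185 mm.
- left_pull (a point): Centre of the top edge of the red pull: a flat upright fin fixed to the left door near the case's left end, 12 mm thick along the case's y, 44 mm long up the slope, standing 30 mm proud of its door, square to the slope. The point moves with the door; with the door shut it is at y = +167 mm in the case's frame.
- right_pull (a point): Centre of the top edge of the blue pull on the right door near the case's right end: the same fin, but 42 mm proud of its own (lower) door, so that its top is level with the red one and 30 mm above the face of the left door. With the door shut it is at y = -167 mm in the case's frame.
- carrier_center (a point): Centre, half-way up, of the loose white ceramic fuse carrier, 44 mm tall, about 0.15 kg, upright. Middle block 26 mm thick (its x), 52 mm long (its y), straight-sided to the top; a low lug with a brass blade at each end (34 mm thick, 22 mm tall) makes it 84 mm long along y. Axes: the carrier's own, z up; its x lies within 10 degrees of the case's x.
- green_tier: The green plastic tier (open tray) that stands alone, fixed: 160 (x) x 130 (y) x 50 mm tall, walls and floor 4 mm; origin at the centre of its underside, z up.
- padlock_center (a point): Centre of the steel padlock, 50 x 55 x 24 mm with a shackle, lying in the bay without the carrier. Leave it there.
- torch: Black torch, 155 mm long along its x, 42 mm thick, lying on the ledge beyond the case; origin under its middle. Leave it.
- mallet: Small wooden mallet, 235 mm long along its x (head at +x, 45 x 90 x 45 mm), lying on the ledge beyond the case; origin underneath, 12 mm from the middle of its length. Leave it.
- tape: Blue roll of tape, 72 mm across, 18 mm tall, on the ledge on the left; origin under its centre. Leave it.
- screwdriver: Screwdriver lying on the ledge on the left; origin under its middle. Leave it.
- fuse_box_carton: Cardboard carton, 90 x 60 x 50 mm, on the ledge on the right; origin under its centre. Leave it.

How it is judged:
By the outcome, as a careful person would: the job done as asked, in the order asked, and still so for the second after the job is handed in, with the robot touching nothing.
It also fails if it takes over 67 s, if anything falls off the work surface, if the arm or the gripper's body presses on something with over 40 N, if the wrist force passes 120 N, or if a joint passes its speed limit or range.

## Working session

There is one attempt and no reset: what is moved stays moved. The work goes in short steps, Python scripts to look and compute and a tool call to move; the robot and the scene stay as the last step left them, time stands still between calls to the robot, and variables do not carry over. Pictures are saved under pics/ and viewed, at most 11 in all, crops included, and the job is handed in when it is done.

Besides the shell and the picture viewer there is one more tool, called after "Request:" as name(argument=value, ...) on one line, values as JSON. move_arm: Moves the arm, as the interface text tells. Its arguments: {"type":"object","properties":{"commands":{"type":"array"}},"required":["commands"]}

```bash
ls; mkdir -p pics; python3 - <<'E'
from cell import state, read_camera, camera_info
import cv2, numpy as np
s=state();print(s['t'],s['eef_pos'],s['tcp_rot'],s['opening'])
for n in ['scene','side']:
    cv2.imwrite(f'pics/{n}0.png',read_camera(n)); i=camera_info(n); print(n,np.round(i['K'],1).tolist(),np.round(i['cam_to_world'],3).tolist())
E
```

```text
pics
0.0 [ 161.15471471 -603.60957231  214.06517832] [-3.14051645e+00 -1.13244313e-04  2.60822379e-01] 0.996818001268857
scene [[439.0, 0.0, 319.5], [0.0, 439.0, 196.6], [0.0, 0.0, 1.0]] [[0.433, 0.728, -0.532, 1319.659], [0.901, -0.337, 0.271, -343.734], [0.018, -0.597, -0.802, 1183.957], [0.0, 0.0, 0.0, 1.0]]
side [[450.9, 0.0, 323.6], [0.0, 450.9, 188.6], [0.0, 0.0, 1.0]] [[-0.763, -0.375, 0.526, -137.081], [-0.646, 0.448, -0.618, 862.284], [-0.004, -0.811, -0.584, 922.434], [0.0, 0.0, 0.0, 1.0]]
```

View pics/scene0.png

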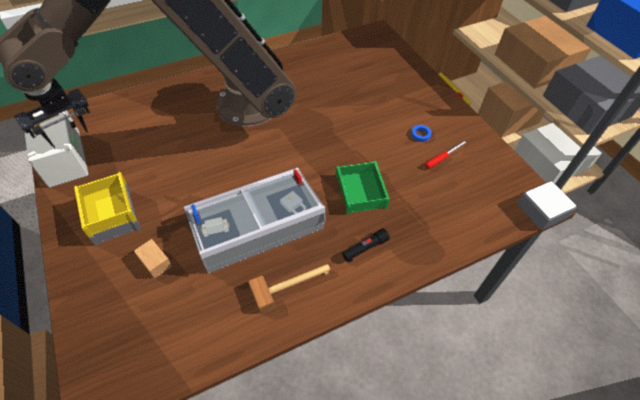

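View pics/side0.png

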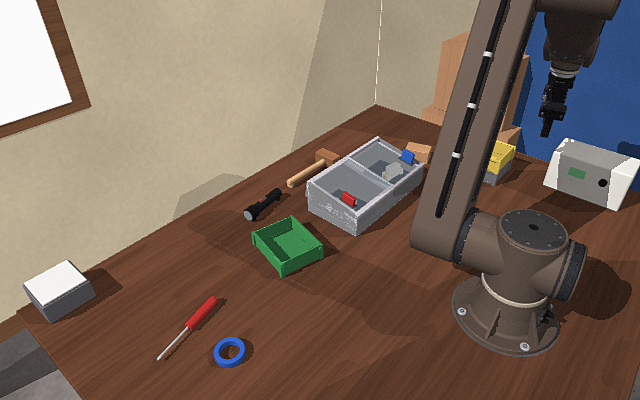

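Blue pull is at (195,213) and red at (297,176) in the scene view. The whitish object at (215,227), in the right bay, looks like the carrier, so I'll zoom in to check.

```bash
python3 - <<'E'
import cv2, numpy as np
a=cv2.imread('pics/scene0.png')[155:275,175:395]; b=cv2.imread('pics/side0.png')[130:280,245:445]
a=cv2.resize(a,None,fx=3.6,fy=3.6,interpolation=cv2.INTER_CUBIC)[:, :792]
cv2.imwrite('pics/sc_z.png',a); cv2.imwrite('pics/si_z.png',cv2.resize(b,None,fx=4,fy=4,interpolation=cv2.INTER_CUBIC))
E
```

```text
(no output)
```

View pics/sc_z.png

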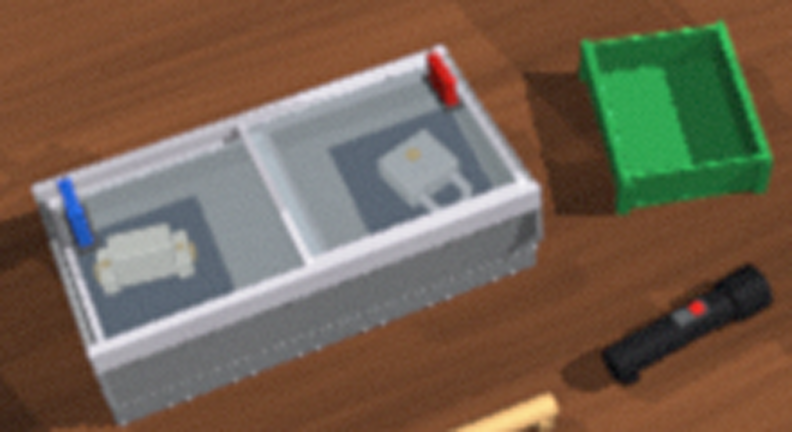

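View pics/si_z.png

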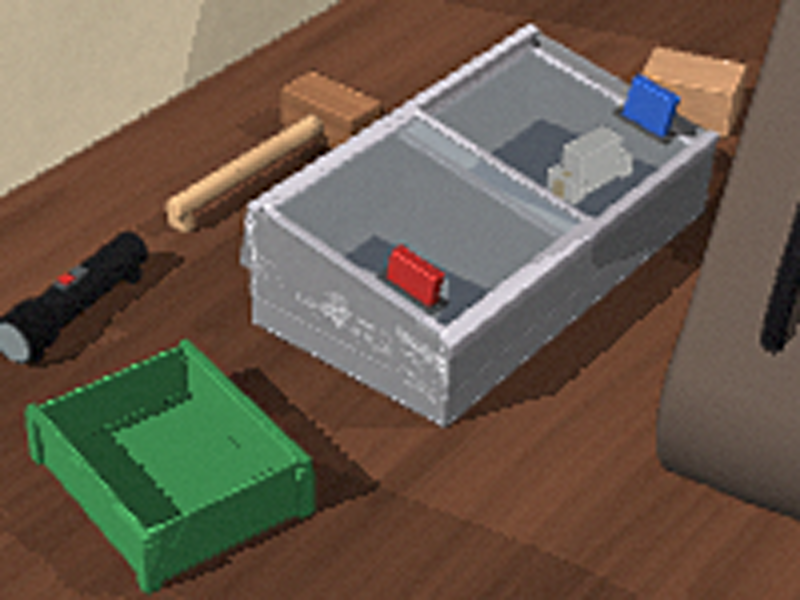

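The carrier is in the right bay, under the blue-pull door, and the padlock is in the left bay. I'll fit the case and tier poses from their corners in both views.

```bash
cat > h.py <<'E'
import numpy as np, cv2
from cell import state, read_camera, camera_info
from scipy.optimize import least_squares
from scipy.spatial.transform import Rotation as Ro
def proj(i,P):
    T=np.linalg.inv(i['cam_to_world']); p=(T[:3,:3]@np.atleast_2d(P).T+T[:3,3:4]); q=i['K']@p; return (q[:2]/q[2]).T
def onplane(i,uv,z):
    C=i['cam_to_world']; d=C[:3,:3]@np.linalg.solve(i['K'],[*uv,1.]); o=C[:3,3]; return o+d*(z-o[2])/d[2]
def W(p,P):
    P=np.atleast_2d(P).astype(float); c,s=np.cos(p[2]),np.sin(p[2])
    return P@np.array([[c,-s,0],[s,c,0],[0,0,1]]).T+[p[0],p[1],0]
def fit(obs,p0):  # obs: list of (info, local pts, pixels)
    f=lambda p:np.concatenate([(proj(i,W(p,P))-U).ravel() for i,P,U in obs])
    r=least_squares(f,p0,x_scale=[10,10,.1],loss='soft_l1'); return r.x,np.round(f(r.x).reshape(-1,2),1)
E
python3 - <<'E'
from h import *
sc,si=camera_info('scene'),camera_info('side')
zs=lambda L:np.array(L,float)/3.6+[175,155]
zi=lambda L:np.array(L,float)/4+[245,130]
BR,BL,FL,FR=[100,-190,118],[100,190,118],[-100,190,83],[-100,-190,83]
p,r=fit([(sc,np.array([BR,BL,FL,FR,[100,-190,0]]),zs([(95,350),(540,187),(443,48),(35,187),(122,424)])),
 (si,np.array([BL,FL,FR,BR,[-100,190,0],[100,190,0]]),zi([(252,207),(445,335),(716,133),(533,27),(445,425),(255,322)]))],[550,-150,0.])
print('case',p,r.tolist())
a=10*np.pi/180
c=np.array([[-80,-65,50],[-80,65,50],[80,65,50],[80,-65,50]])
for y0 in (0.,1.57):
  t,r=fit([(sc,c if y0==0 else np.roll(c,-1,0),zs([(582,42),(724,24),(771,160),(622,208)])),
   (si,(c if y0==0 else np.roll(c,-1,0))[[3,2,1,0]],zi([(186,343),(28,408),(150,535),(312,462)]))],[550,100,-y0])
  print('tier',t,r.tolist())
for z in (74,52): 
  print(z,[np.round(onplane(sc,u,z),0)[:2].tolist() for u in zs([(143,237),(97,268),(193,246)])],np.round(onplane(si,zi([(605,140)])[0],z)))
np.save('case.npy',p)
for y in(-167,167): print('pull',np.round(W(p,[0-30*np.sin(a),y,100+30*np.cos(a)]),0),proj(sc,W(p,[0-30*np.sin(a),y,130])))
E
```

```text
case [ 5.51581671e+02 -1.73481415e+02 -1.02295776e-02] [[-1.2, 0.9], [0.0, -0.3], [0.5, -0.8], [-0.5, -0.5], [-0.7, 0.0], [-1.3, -0.7], [0.9, 2.4], [0.2, -0.1], [-0.9, -1.0], [-0.2, 1.1], [-1.1, 0.1]]
tier [ 5.72851888e+02  1.93152036e+02 -2.49788379e-01] [[0.8, -0.0], [-1.7, -0.2], [-1.4, -1.2], [0.8, -8.5], [-0.3, -0.5], [1.5, -0.4], [-0.7, -0.2], [-1.7, -1.2]]
tier [571.49771711 192.9235332    1.45040218] [[-4.3, 6.4], [0.1, 0.4], [2.7, -8.7], [-1.7, -9.8], [2.6, -0.2], [-0.9, 7.7], [-3.2, -0.2], [-0.0, -9.2]]
74 [[533.0, -294.0], [547.0, -338.0], [559.0, -259.0]] [ 524. -303.   74.]
52 [[517.0, -293.0], [531.0, -338.0], [544.0, -258.0]] [ 541. -333.   52.]
pull [[ 545. -340.  130.]] [[196.98146642 218.80808944]]
pull [[548.  -6. 130.]] [[303.62286282 181.43397344]]
```

Request:
move_arm(commands=[[[3.8,2.6,1.0],[0,0,-1.55],0.4],[[3.8,2.6,1.0],[0,0,-1.55],0.4],[[3.8,2.6,1.0],[0,0,-1.55],0.4],[[3.8,2.6,1.0],[0,0,-1.55],0.4],[[3.8,2.6,1.0],[0,0,-1.55],0.4],[[3.8,2.6,1.0],[0,0,-1.55],0.4],[[3.8,2.6,1.0],[0,0,-1.55],0.4],[[3.8,2.6,1.0],[0,0,-1.55],0.4],[[3.8,2.6,1.0],[0,0,-1.55],0.4],[[3.8,2.6,1.0],[0,0,-1.55],0.4]])

```text
t: 1.1
eef_pos: [542.5, -342.4, 314.9]
tcp_rot: [-3.141, 0.0, -0.011]
ft_force: [1.7, -0.4, 0.7]
opening: 0.403
grip_force: 0.0
```

```bash
python3 - <<'E'
from h import *
i=camera_info('wrist'); im=read_camera('wrist'); cv2.imwrite('pics/w1.png',im); np.save('w1.npy',i,allow_pickle=True)
s=state();print(s['t'],s['eef_pos'],s['tcp_rot'],s['joints'],s['opening'])
print(np.round(i['K'],1).tolist(),np.round(i['cam_to_world'],3).tolist())
E
```

```text
1.15 [ 547.21607976 -338.89719279  316.20533979] [-3.14123919e+00 -2.89879021e-03 -9.34590231e-03] [-0.65792451  0.44116871  1.36881837  0.00209336  1.32950942  0.92171913] 0.4014547963658892
[[323.1, 0.0, 318.0], [0.0, 323.1, 201.7], [0.0, 0.0, 1.0]] [[-0.011, -0.961, -0.277, 620.583], [-1.0, 0.01, 0.002, -343.383], [0.001, 0.277, -0.961, 485.194], [0.0, 0.0, 0.0, 1.0]]
```

View pics/w1.png

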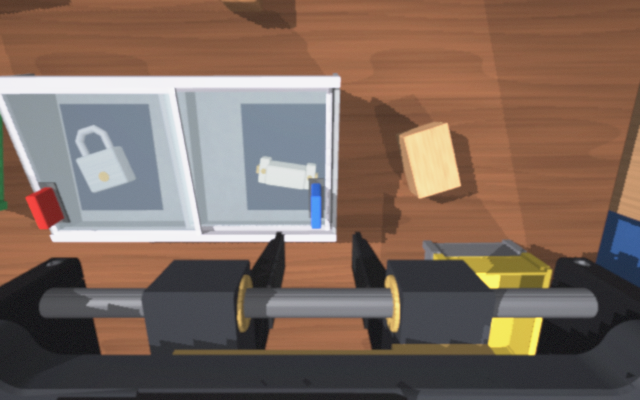

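The wrist view shows the blue pull at (316,205), the carrier at about (288,174) with its ends at (262,166) and (316,174), and case corners at (340,77), (337,241) and (52,241).

```bash
python3 - <<'E'
from h import *
w=np.load('w1.npy',allow_pickle=True).item(); p=np.load('case.npy'); im=cv2.imread('pics/w1.png')
sc,si=camera_info('scene'),camera_info('side')
print('pred corners',np.round(proj(w,W(p,[[100,-190,118],[-100,-190,83],[-100,190,83]])),0).tolist())
def loc(P): 
    c,s=np.cos(p[2]),np.sin(p[2]); d=np.asarray(P)-[p[0],p[1],0]; return np.round([c*d[0]+s*d[1],-s*d[0]+c*d[1],d[2]],0)
def mask(im,lo,hi,box):
    h=cv2.cvtColor(im,cv2.COLOR_BGR2HSV); m=cv2.inRange(h,lo,hi); k=np.zeros_like(m); k[box[1]:box[3],box[0]:box[2]]=1; ys,xs=np.where((m>0)&(k>0)); return xs,ys
b=((100,150,60),(130,255,255))
for n,i,I,box in [('w',w,im,(290,150,340,240)),('sc',sc,cv2.imread('pics/scene0.png'),(180,190,215,235)),('si',si,cv2.imread('pics/side0.png'),(395,140,425,175))]:
    xs,ys=mask(I,*b,box); print(n,xs.min(),xs.max(),ys.min(),ys.max(),xs.mean(),ys.mean())
# fit pull local x by blob centroid (y=-167): fin box sampled
a=np.radians(10); ex=np.array([np.cos(a),0,np.sin(a)]); ez=np.array([-np.sin(a),0,np.cos(a)])
for x in (-75,-60,-50,-40,-30):
  base=np.array([x,-167,100+x*np.tan(a)])-ez*3
  c=np.array([base+ex*u+ez*v+[0,q,0] for u in(-22,22) for v in(0,30) for q in (-6,6)])
  print(x,[ (np.round(proj(i,W(p,c)).min(0)).tolist(),np.round(proj(i,W(p,c)).max(0)).tolist()) for i in (w,sc,si)])
print('carrier',[loc(onplane(w,u,z)) for u,z in [((288,174),70),((262,166),52),((316,174),52)]])
E
```

```text
pred corners [[337.0, 80.0], [333.0, 241.0], [50.0, 241.0]]
w 311 320 184 227 315.6959798994975 205.26633165829145
sc 192 200 205 222 195.59420289855072 214.33333333333334
si 401 414 149 163 407.3030303030303 156.12121212121212
-75 [([311.0, 208.0], [321.0, 250.0]), ([188.0, 198.0], [197.0, 215.0]), ([408.0, 152.0], [423.0, 167.0])]
-60 [([311.0, 198.0], [321.0, 240.0]), ([189.0, 201.0], [199.0, 219.0]), ([404.0, 150.0], [419.0, 165.0])]
-50 [([311.0, 190.0], [321.0, 233.0]), ([190.0, 203.0], [200.0, 221.0]), ([402.0, 149.0], [417.0, 163.0])]
-40 [([311.0, 183.0], [321.0, 226.0]), ([190.0, 205.0], [200.0, 223.0]), ([400.0, 148.0], [414.0, 162.0])]
-30 [([311.0, 175.0], [321.0, 218.0]), ([191.0, 207.0], [201.0, 225.0]), ([397.0, 146.0], [412.0, 160.0])]
carrier [array([ -11., -130.,   70.]), array([ -4., -94.,  52.]), array([ -15., -167.,   52.])]
```

Request:
move_arm(commands=[[[-1.8,0,-4.0],[0,0,0],0.4],[[-1.9,0,-4.5],[0,0,0],0.4],[[0,0,-4.5],[0,0,0],0.4],[[0,0,-2.5],[0,0,0],0.4],[[0,0,0],[0,0,0],0.4],[[0,0,0],[0,0,0],0.4],[[0,0,0],[0,0,0],0.4]])

```text
t: 1.85
eef_pos: [504.8, -344.4, 161.4]
tcp_rot: [3.14, -0.002, -0.01]
ft_force: [-0.1, 0.1, 0.2]
opening: 0.398
grip_force: 0.0
```

```bash
python3 - <<'E'
from h import *
s=state();print(s['t'],s['eef_pos'],s['tcp_rot'],s['ft_force'])
w=camera_info('wrist'); im=read_camera('wrist'); cv2.imwrite('pics/w2.png',im); p=np.load('case.npy')
h=cv2.inRange(cv2.cvtColor(im,cv2.COLOR_BGR2HSV),(100,150,60),(130,255,255)); n,l,st,c=cv2.connectedComponentsWithStats(h)
for k in range(1,n):
    if st[k,4]>60: print(st[k],c[k])
a=np.radians(10); ex=np.array([np.cos(a),0,np.sin(a)]); ez=np.array([-np.sin(a),0,np.cos(a)])
base=np.array([-41,-167,100-41*np.tan(a)])-ez*3
q=proj(w,W(p,[base+ex*u+ez*v+[0,t,0] for u in(-22,22) for v in(0,30) for t in (-6,6)])); print(q.min(0),q.max(0))
E
```

```text
1.85 [ 504.83051967 -344.39254156  161.38860827] [ 3.13986077e+00 -1.92169399e-03 -9.63009433e-03] [-0.11215128  0.14108294  0.15737541]
[ 302  180   17   75 1181] [310.42167655 216.91786622]
[302.04110656 180.44235582] [319.9704923  252.03861536]
```

Request:
move_arm(commands=[[[0,0.4,-2.5],[0,0,0],0.4],[[0,0,-2.0],[0,0,0],0.4],[[0,0,-1.3],[0,0,0],0.4],[[0,0,-0.5],[0,0,0],0.4],[[0,0,0],[0,0,0],0.0],[[0,0,0],[0,0,0],0.0],[[0,0,0],[0,0,0],0.0],[[0,0,0],[0,0,0],0.0],[[0,0,0],[0,0,0],0.0]])

```text
t: 2.8
eef_pos: [504.4, -340.0, 97.3]
tcp_rot: [3.141, -0.001, -0.01]
ft_force: [-1.2, 0.0, 5.2]
opening: 0.124
grip_force: 30.0
```

Request:
move_arm(commands=[[[0.01,0.7,0],[0,0,0],0.0],[[0.015,1.5,0],[0,0,0],0.0],[[0.015,1.5,0],[0,0,0],0.0],[[0.015,1.5,0],[0,0,0],0.0],[[0.015,1.5,0],[0,0,0],0.0],[[0.015,1.5,0],[0,0,0],0.0],[[0.015,1.5,0],[0,0,0],0.0],[[0.015,1.5,0],[0,0,0],0.0],[[0.01,1.2,0],[0,0,0],0.0],[[0.01,0.6,0],[0,0,0],0.0]])

```text
t: 3.8
eef_pos: [505.7, -209.1, 97.3]
tcp_rot: [3.141, -0.001, -0.009]
ft_force: [-5.3, -22.6, 7.7]
opening: 0.124
grip_force: 30.0
```

Request:
move_arm(commands=[[[0,0.2,0],[0,0,0],0.0],[[0,0.2,0],[0,0,0],0.0],[[0,0,0],[0,0,0],0.0],[[0,0,0],[0,0,0],0.0]])

```text
t: 4.2
eef_pos: [505.7, -209.2, 97.3]
tcp_rot: [3.136, -0.002, -0.009]
ft_force: [-6.6, -24.7, 1.5]
opening: 0.122
grip_force: 30.0
```

Request:
move_arm(commands=[[[0,-0.4,0],[0,0,0],0.25],[[0,0,0],[0,0,0],0.25],[[0,0,0],[0,0,0],0.25],[[0,0,3.0],[0,0,0],0.25],[[0,0,4.0],[0,0,0],0.25],[[0,0,4.0],[0,0,0],0.25],[[0,0,4.0],[0,0,0],0.25],[[0,0,0],[0,0,0],0.25],[[0,0,0],[0,0,0],0.25],[[0,0,0],[0,0,0],0.25]])

```text
t: 5.2
eef_pos: [505.0, -209.3, 245.4]
tcp_rot: [-3.141, 0.002, -0.009]
ft_force: [0.8, -1.1, -0.7]
opening: 0.247
grip_force: 0.0
```

```bash
python3 - <<'E'
from h import *
s=state();print(s['t'],s['eef_pos'],s['tcp_rot'],s['ft_force'],s['joints'])
w=camera_info('wrist'); im=read_camera('wrist'); cv2.imwrite('pics/w3.png',im); np.save('w3.npy',w,allow_pickle=True); p=np.load('case.npy')
h=cv2.inRange(cv2.cvtColor(im,cv2.COLOR_BGR2HSV),(100,150,60),(130,255,255)); n,l,st,c=cv2.connectedComponentsWithStats(h)
for k in range(1,n):
    if st[k,4]>60: print(st[k],c[k])
a=np.radians(10); ex=np.array([np.cos(a),0,np.sin(a)]); ez=np.array([-np.sin(a),0,np.cos(a)])
for tr in (131,133,135):
  base=np.array([-41,-167+tr,100-41*np.tan(a)])-ez*3
  q=proj(w,W(p,[base+ex*u+ez*v+[0,t,0] for u in(-22,22) for v in(0,30) for t in (-6,6)])); print(q.min(0),q.max(0))
E
```

```text
5.2 [ 505.04596062 -209.31290957  245.41532018] [-3.14061794e+00  1.81885283e-03 -9.43724112e-03] [ 0.8120251  -1.1223689  -0.68720318] [-5.13717185e-01  3.48780047e-01  1.71035939e+00 -2.87779027e-05
  1.08451662e+00  1.06653074e+00]
[312 162  13  54 647] [317.97372488 188.45904173]
[310.9329261  160.98337692] [324.00706224 213.93997366]
[308.75389115 160.98134533] [321.82804831 213.93793371]
[306.5748527  160.97931375] [319.64903087 213.93589376]
```

View pics/w3.png

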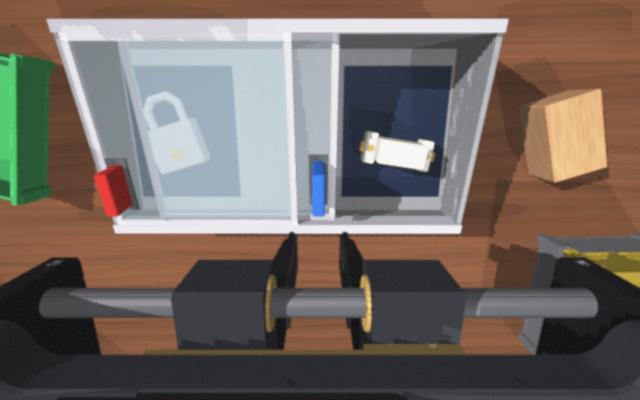

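Door is open and the carrier, at about (398,153), is uncovered. I'll check whether the door is really at its stop, and measure the carrier.

```bash
python3 - <<'E'
from h import *
w=np.load('w3.npy',allow_pickle=True).item(); p=np.load('case.npy'); t=np.tan(np.radians(10))
im=cv2.imread('pics/w3.png')
print('pred',np.round(proj(w,W(p,[[100,-190,118],[100,190,118],[-100,190,83],[-100,-190,83]])),1).tolist(),'obs 507,20 48,20 115,233 460,233')
def loc(P):
    c,s=np.cos(p[2]),np.sin(p[2]); d=np.asarray(P)-[p[0],p[1],0]; return np.round([c*d[0]+s*d[1],-s*d[0]+c*d[1],d[2]],1).tolist()
for u in [(285,120),(292,120),(297,190),(333,120),(339,120),(333,200)]:
    print(u,[loc(onplane(w,u,z)) for z in (64,92,102)])
g=im[100:200,345:450].astype(int).min(2)
m=(g>175).astype(np.uint8); n,l,st,c=cv2.connectedComponentsWithStats(m); k=1+st[1:,4].argmax()
ys,xs=np.where(l==k); r=cv2.minAreaRect(np.c_[xs+345,ys+100].astype(np.float32)); print(r, st[k])
bx=cv2.boxPoints(r); 
for z in(74,52): print(z,np.round([onplane(w,u,z)[:2] for u in bx],1).tolist(), np.round(onplane(w,r[0],z),1))
cv2.imwrite('pics/w3z.png',cv2.resize(im[80:240,270:470],None,fx=3.7,fy=3.7,interpolation=cv2.INTER_CUBIC))
E
```

```text
pred [[503.9, 22.7], [44.0, 22.2], [112.5, 232.6], [457.1, 232.9]] obs 507,20 48,20 115,233 460,233
(285, 120) [[19.9, -1.6, 64.0], [20.9, -4.4, 92.0], [21.3, -5.4, 102.0]]
(292, 120) [[19.9, -9.0, 64.0], [20.9, -11.2, 92.0], [21.3, -12.0, 102.0]]
(297, 190) [[-56.2, -13.0, 64.0], [-49.2, -14.8, 92.0], [-46.7, -15.5, 102.0]]
(333, 120) [[20.0, -52.3, 64.0], [21.0, -51.0, 92.0], [21.3, -50.6, 102.0]]
(339, 120) [[20.0, -58.6, 64.0], [21.0, -56.8, 92.0], [21.3, -56.2, 102.0]]
(333, 200) [[-67.8, -53.5, 64.0], [-59.9, -52.1, 92.0], [-57.0, -51.7, 102.0]]
((398.58056640625, 151.37632751464844), (66.56670379638672, 30.1395263671875), 8.297144889831543) [  19   33   70   38 1620]
74 [[528.3, -258.0], [559.3, -261.6], [548.9, -330.7], [517.3, -328.9]] [ 538.7 -294.7   74. ]
52 [[524.8, -261.1], [557.8, -264.9], [546.6, -338.5], [513.1, -336.6]] [ 535.8 -300.1   52. ]
```

View pics/w3z.png

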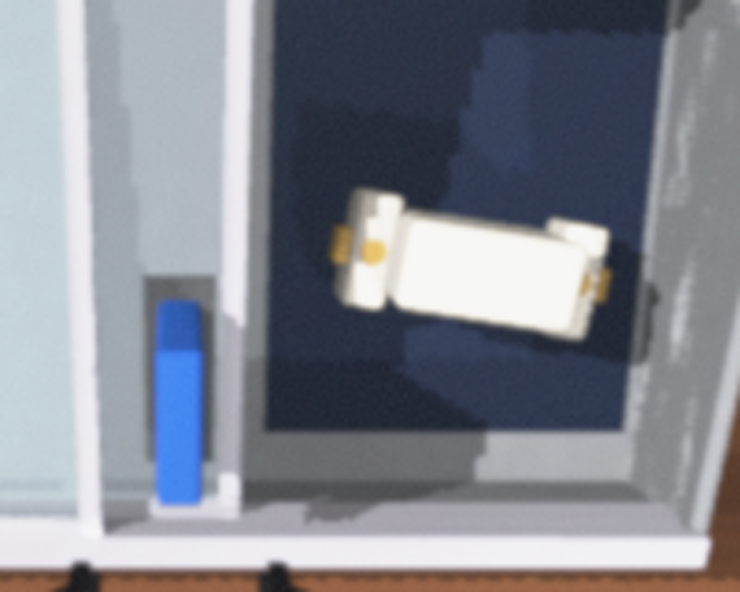

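Allowing for a 3 mm case offset in y, the strip-to-fin gap is the specified 18 mm, so the door is at its stop. The carrier's top centre comes to about (536,-299.5), yaw -8.4°, and the block measures about 52 x 28 mm, which fits.

Request:
move_arm(commands=[[[0.3,-0.9,0],[0,0,8.2],0.6],[[0.3,-0.9,0],[0,0,8.2],0.6],[[0.3,-0.9,0],[0,0,8.2],0.6],[[0.3,-0.9,0],[0,0,8.2],0.6],[[0.3,-0.9,0],[0,0,8.2],0.6],[[0.3,-0.9,0],[0,0,8.2],0.6],[[0.3,-0.9,0],[0,0,8.2],0.6],[[0.3,-0.9,0],[0,0,8.2],0.6],[[0.3,-0.9,0],[0,0,8.2],0.6],[[0.3,-0.9,0],[0,0,8.2],0.6]])

```text
t: 6.25
eef_pos: [535.4, -300.0, 245.0]
tcp_rot: [-3.139, -0.001, 1.427]
ft_force: [0.4, -0.2, -0.5]
opening: 0.598
grip_force: 0.0
```

Request:
move_arm(commands=[[[0,0,-4],[0,0,0],0.6],[[0,0,-4],[0,0,0],0.6],[[0,0,-2],[0,0,0],0.6],[[0,0,0],[0,0,0],0.6],[[0,0,0],[0,0,0],0.6],[[0,0,0],[0,0,0],0.6]])

```text
t: 6.85
eef_pos: [536.0, -300.1, 147.7]
tcp_rot: [3.14, 0.001, 1.422]
ft_force: [-0.6, -0.1, -0.1]
opening: 0.601
grip_force: 0.0
```

```bash
python3 - <<'E'
from h import *
s=state();print(s['t'],s['eef_pos'],s['tcp_rot'],s['ft_force'],s['joints'])
w=camera_info('wrist'); im=read_camera('wrist'); cv2.imwrite('pics/w4.png',im); np.save('w4.npy',w,allow_pickle=True)
print(np.round(w['cam_to_world'],3).tolist())
P=W([536,-299.5,np.radians(-8.4)],[[x,y,74] for x,y in[(-13,-26),(-13,26),(13,26),(13,-26)]])
q=proj(w,P); print(q)
cv2.polylines(im,[np.round(q*8).astype(int)],True,(0,0,255),1,cv2.LINE_AA,3)
cv2.imwrite('pics/w4z.png',im)
E
```

```text
6.85 [ 536.019586   -300.14391143  147.70928745] [3.14014347e+00 6.70249663e-04 1.42151610e+00] [-0.56165887 -0.09837003 -0.09644693] [-6.17952950e-01  5.46549285e-01  1.65907444e+00  7.04073714e-05
  9.34373259e-01 -4.68715008e-01]
[[0.989, -0.143, -0.041, 547.585], [-0.149, -0.95, -0.274, -223.149], [0.0, 0.277, -0.961, 318.026], [0.0, 0.0, 0.0, 1.0]]
[[301.88332301 240.42750323]
 [300.77899913 177.75983947]
 [334.56112007 177.67431493]
 [333.81425512 240.34905018]]
```

View pics/w4z.png

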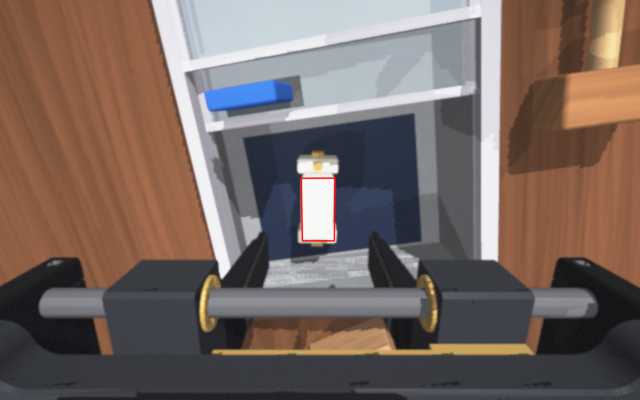

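The outline drawn from my estimate lies exactly on the block's top face, so I'll descend and grip.

Request:
move_arm(commands=[[[0,0.05,-3],[0,0,0],0.6],[[0,0,-3],[0,0,0],0.6],[[0,0,-2],[0,0,0],0.6],[[0,0,-1],[0,0,0],0.6],[[0,0,-0.6],[0,0,0],0.6],[[0,0,-0.4],[0,0,0],0.6],[[0,0,0],[0,0,0],0.6]])

```text
t: 7.6
eef_pos: [535.8, -299.5, 47.1]
tcp_rot: [3.141, 0.0, 1.421]
ft_force: [-0.4, 0.1, -0.3]
opening: 0.599
grip_force: 0.0
```

Request:
move_arm(commands=[[[0,0,0],[0,0,0],0],[[0,0,0],[0,0,0],0],[[0,0,0],[0,0,0],0],[[0,0,0],[0,0,0],0],[[0,0,0],[0,0,0],0],[[0,0,0],[0,0,0],0]])

```text
t: 8.2
eef_pos: [535.6, -299.4, 46.8]
tcp_rot: [3.141, 0.0, 1.421]
ft_force: [-0.7, -0.5, 1.4]
opening: 0.274
grip_force: 30.0
```

Request:
move_arm(commands=[[[0,0,1],[0,0,0],0],[[0,0,2],[0,0,0],0],[[0,0,3],[0,0,0],0],[[0,0,3],[0,0,0],0],[[0,0,3],[0,0,0],0],[[0,0,3],[0,0,0],0],[[0.2,1.5,0.5],[0,0,0],0],[[0.3,2.5,0],[0,0,-0.5],0],[[0.3,3.5,0],[0,0,-0.5],0],[[0.3,3.5,0],[0,0,-0.5],0]])

```text
t: 9.2
eef_pos: [545.8, -187.3, 200.6]
tcp_rot: [-3.14, -0.001, 1.394]
ft_force: [0.9, 0.6, -1.5]
opening: 0.271
grip_force: 30.0
```

Request:
move_arm(commands=[[[0.3,3.5,0],[0,0,-0.5],0],[[0.3,3.5,0],[0,0,-0.5],0],[[0.3,3.5,0],[0,0,-0.5],0],[[0.3,3.5,0],[0,0,-0.5],0],[[0.3,3.5,0],[0,0,-0.5],0],[[0.3,3.5,0],[0,0,-0.5],0],[[0.2,3.0,0],[0,0,-0.5],0],[[0.2,2.0,0],[0,0,-0.4],0],[[0,1.0,0],[0,0,0],0],[[0,0,0],[0,0,0],0]])

```text
t: 10.2
eef_pos: [567.8, 81.9, 201.0]
tcp_rot: [-3.14, 0.0, 1.329]
ft_force: [0.4, -1.3, -2.0]
opening: 0.274
grip_force: 30.0
```

```bash
python3 - <<'E'
from h import *
s=state();print(s['t'],s['eef_pos'],s['tcp_rot'],s['ft_force'],s['opening'],s['grip_force'])
w=camera_info('wrist'); im=read_camera('wrist'); np.save('w5.npy',w,allow_pickle=True)
c=[[-80,-65],[-80,65],[80,65],[80,-65]]
q=proj(w,W([573,193,-.25],[[*k,50] for k in c])); print(np.round(q,1).tolist())
cv2.polylines(im,[np.round(q*8).astype(int)],True,(0,0,255),1,cv2.LINE_AA,3)
cv2.imwrite('pics/w5.png',im)
E
```

```text
10.2 [567.81448641  81.87196534 200.97765543] [-3.14046003e+00  2.77010744e-04  1.32915493e+00] [ 0.42207263 -1.3476717  -1.98795409] 0.27371173765436585 29.95682269334793
[[214.6, 143.4], [202.6, -7.1], [385.9, -5.4], [377.1, 144.9]]
```

View pics/w5.png

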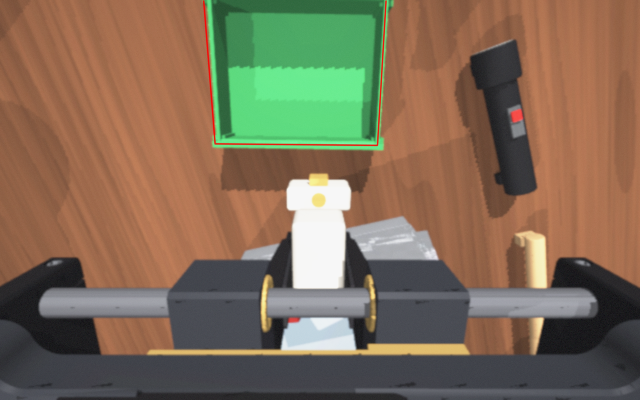

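The carrier is held upright. The tier outline sits about 3 mm off, so the tier is at roughly (575,190) and its yaw is right.

Request:
move_arm(commands=[[[0.1,2.0,0],[0,0,0],0],[[0.2,3.5,0],[0,0,0],0],[[0.2,3.4,0],[0,0,0],0],[[0.2,2.0,-1],[0,0,0],0],[[0,0,-3],[0,0,0],0],[[0,0,-4],[0,0,0],0],[[0,0,-4],[0,0,0],0],[[0,0,-3],[0,0,0],0],[[0,0,-1.5],[0,0,0],0],[[0,0,0],[0,0,0],0]])

```text
t: 11.25
eef_pos: [574.9, 188.6, 35.0]
tcp_rot: [-3.139, 0.001, 1.326]
ft_force: [-0.4, -0.0, -1.3]
opening: 0.274
grip_force: 30.0
```

Request:
move_arm(commands=[[[0,0.1,-0.6],[0,0,0],0],[[0,0,-0.4],[0,0,0],0],[[0,0,-0.2],[0,0,0],0],[[0,0,-0.1],[0,0,0],0],[[0,0,0],[0,0,0],0],[[0,0,0],[0,0,0],0]])

```text
t: 11.85
eef_pos: [575.6, 190.7, 24.0]
tcp_rot: [3.141, -0.0, 1.327]
ft_force: [-0.7, -0.7, -2.5]
opening: 0.27
grip_force: 30.0
```

Request:
move_arm(commands=[[[0,0,-0.1],[0,0,0],0],[[0,0,-0.1],[0,0,0],0],[[0,0,-0.05],[0,0,0],0],[[0,0,0],[0,0,0],0],[[0,0,0],[0,0,0],0]])

```text
t: 12.35
eef_pos: [575.5, 190.6, 21.1]
tcp_rot: [3.142, 0.0, 1.327]
ft_force: [0.5, 0.2, -1.4]
opening: 0.266
grip_force: 30.0
```

Request:
move_arm(commands=[[[0,0,-0.1],[0,0,0],0],[[0,0,0],[0,0,0],0],[[0,0,0],[0,0,0],0]])

```text
t: 12.65
eef_pos: [575.6, 190.7, 20.8]
tcp_rot: [3.141, -0.0, 1.327]
ft_force: [-2.9, -0.5, 5.8]
opening: 0.27
grip_force: 30.0
```

The force turned upward, so the carrier is on the floor. I'll release, lift, and go back over the blue pull.

Request:
move_arm(commands=[[[0,0,0],[0,0,0],0.35],[[0,0,0],[0,0,0],0.5],[[0,0,0],[0,0,0],0.5],[[0,0,0],[0,0,0],0.5],[[0,0,1],[0,0,0],0.5],[[0,0,3],[0,0,0],0.5],[[0,0,4],[0,0,0],0.5],[[0,0,4],[0,0,0],0.5],[[0,0,4],[0,0,0],0.5],[[0,0,4],[0,0,0],0.5]])

```text
t: 13.65
eef_pos: [575.2, 190.6, 222.7]
tcp_rot: [3.141, -0.0, 1.327]
ft_force: [0.6, 0.6, 0.3]
opening: 0.498
grip_force: 0.0
```

Request:
move_arm(commands=[[[-0.7,-4,0],[0,0,-7.7],0.4],[[-0.7,-4,0],[0,0,-7.7],0.4],[[-0.7,-4,0],[0,0,-7.7],0.4],[[-0.7,-4,0],[0,0,-7.7],0.4],[[-0.7,-4,0],[0,0,-7.7],0.4],[[-0.7,-4,0],[0,0,-7.7],0.4],[[-0.7,-4,0],[0,0,-7.7],0.4],[[-0.7,-4,0],[0,0,-7.7],0.4],[[-0.7,-4,0],[0,0,-7.7],0.4],[[-0.7,-4,0],[0,0,-7.3],0.4]])

```text
t: 14.65
eef_pos: [504.9, -210.9, 221.0]
tcp_rot: [3.141, -0.001, -0.015]
ft_force: [1.0, 0.3, -0.5]
opening: 0.398
grip_force: 0.0
```

```bash
python3 - <<'E'
from h import *
s=state();print(s['t'],s['eef_pos'],s['tcp_rot'],s['opening'])
cv2.imwrite('pics/sc2.png',cv2.resize(read_camera('scene')[150:280,180:400],None,fx=3.6,fy=3.6,interpolation=cv2.INTER_CUBIC))
E
```

```text
14.65 [ 504.91197321 -210.91530173  221.00604764] [ 3.14116783e+00 -6.70016985e-04 -1.52487832e-02] 0.39784724248182457
```

View pics/sc2.png

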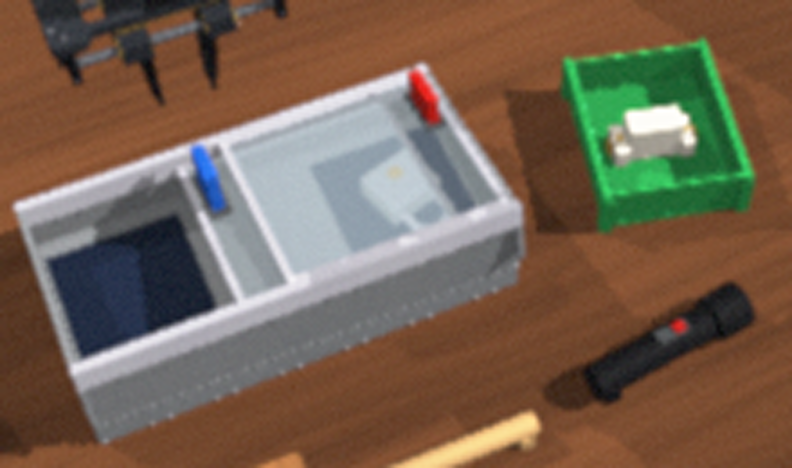

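The carrier stands upright inside the green tier and the padlock hasn't moved. Next I'll grip the blue pull at y = -209.3.

Request:
move_arm(commands=[[[0.05,0.15,-3],[0,0,0.3],0.27],[[0,0,-4],[0,0,0],0.27],[[0,0,-2],[0,0,0],0.27],[[0,0,-1.5],[0,0,0],0.27],[[0,0,-1.2],[0,0,0],0.27],[[0,0,-0.5],[0,0,0],0.27],[[0,0,0],[0,0,0],0.27]])

```text
t: 15.4
eef_pos: [506.0, -207.8, 98.2]
tcp_rot: [-3.142, 0.0, -0.004]
ft_force: [0.1, 0.6, -0.2]
opening: 0.272
grip_force: 0.0
```

Request:
move_arm(commands=[[[0,0,0],[0,0,0],0],[[0,0,0],[0,0,0],0],[[0,0,0],[0,0,0],0],[[0,0,0],[0,0,0],0],[[0,0,0],[0,0,0],0]])

```text
t: 15.9
eef_pos: [506.4, -209.2, 98.9]
tcp_rot: [3.139, -0.002, -0.005]
ft_force: [-1.8, -9.4, -0.4]
opening: 0.124
grip_force: 30.0
```

Request:
move_arm(commands=[[[-0.01,-0.7,0],[0,0,0],0.0],[[-0.015,-1.5,0],[0,0,0],0.0],[[-0.015,-1.5,0],[0,0,0],0.0],[[-0.015,-1.5,0],[0,0,0],0.0],[[-0.015,-1.5,0],[0,0,0],0.0],[[-0.015,-1.5,0],[0,0,0],0.0],[[-0.015,-1.5,0],[0,0,0],0.0],[[-0.015,-1.5,0],[0,0,0],0.0],[[-0.01,-1.2,0],[0,0,0],0.0],[[-0.01,-0.6,0],[0,0,0],0.0]])

```text
t: 16.9
eef_pos: [505.1, -340.2, 98.9]
tcp_rot: [3.14, -0.002, -0.006]
ft_force: [3.4, 2.6, 7.0]
opening: 0.122
grip_force: 30.0
```

Request:
move_arm(commands=[[[0,-0.2,0],[0,0,0],0.0],[[0,-0.2,0],[0,0,0],0.0],[[0,-0.2,0],[0,0,0],0.0],[[0,0,0],[0,0,0],0.0],[[0,0,0],[0,0,0],0.0]])

```text
t: 17.4
eef_pos: [505.0, -342.4, 98.9]
tcp_rot: [-3.138, -0.0, -0.005]
ft_force: [5.6, 17.2, 11.9]
opening: 0.124
grip_force: 30.0
```

At the stop after 133 mm of travel. I'll release and retreat.

Request:
move_arm(commands=[[[0,0,0],[0,0,0],0.2],[[0,0,0],[0,0,0],0.35],[[0,0,0],[0,0,0],0.35],[[0,0,2],[0,0,0],0.35],[[0,0,4],[0,0,0],0.35],[[0,0,4],[0,0,0],0.35],[[-1,-1,3],[0,0,0],0.35],[[-2,-3,0],[0,0,0],0.35],[[-2,-3,0],[0,0,0],0.35],[[0,0,0],[0,0,0],0.35]])

```text
t: 18.4
eef_pos: [452.4, -417.2, 228.2]
tcp_rot: [3.14, 0.0, -0.008]
ft_force: [0.0, 0.3, -0.7]
opening: 0.348
grip_force: 0.0
```

```bash
python3 - <<'E'
from h import *
I=read_camera('scene'); A=cv2.imread('pics/scene0.png'); s=state(); print(s['t'],s['eef_pos'],s['ft_force'])
for lo,hi,box,n in [((100,150,60),(130,255,255),(180,190,215,235),'blue'),((0,150,60),(8,255,255),(285,160,310,190),'red')]:
  for im in (A,I):
    m=cv2.inRange(cv2.cvtColor(im,cv2.COLOR_BGR2HSV),lo,hi)[box[1]:box[3],box[0]:box[2]]; ys,xs=np.where(m>0); print(n,xs.mean()+box[0],ys.mean()+box[1],len(xs))
cv2.imwrite('pics/end.png',cv2.resize(I[110:300,100:400],None,fx=2.6,fy=2.6,interpolation=cv2.INTER_CUBIC))
E
```

```text
18.45 [ 453.34603291 -415.6056645   227.93322072] [-0.0077375   0.62169978  0.33066997]
blue 195.59420289855072 214.33333333333334 69
blue 194.59722222222223 214.76388888888889 72
red 297.462962962963 176.85185185185185 54
red 297.35 176.63333333333333 60
```

View pics/end.png

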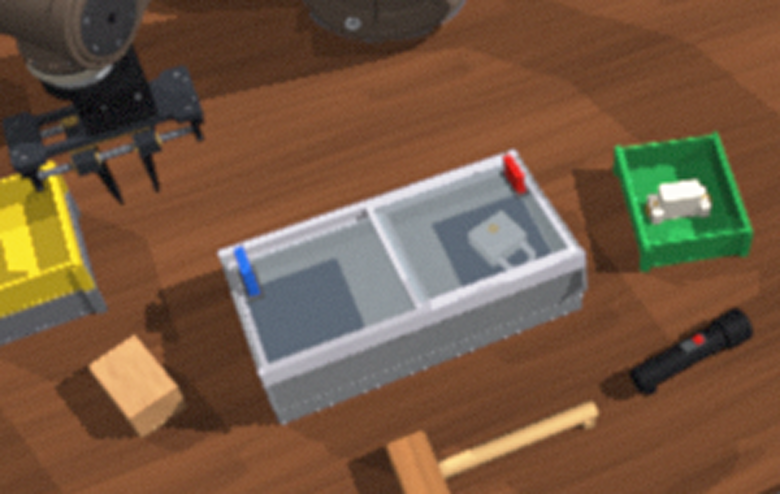

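Both doors are shut, the carrier stands upright in the green tier, and nothing else has moved.

```bash
python3 -c "
from cell import env
print(env.job_done())"
```

```text
the job is handed in; nothing more can be done
None
```

The fuse carrier is standing upright on the floor of the green tier, both doors are shut, everything else I could see is where it was, and the job was handed in at about 18.5 s; no verdict came back.

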